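# Unlock the eccentric cam and push the vial carriage home

### The arm

A 7-joint arm with a two-finger parallel gripper is mounted at the origin on a cart in front of the work surface, level with it; the furniture and walls round the work are solid. World frame = base frame: x ahead of the robot, y to its left, z up, the work surface at z = 0. Lengths are in m, angles in rad, forces in N, time in s.
With the tool pointing down it reaches from about 0.425 to 0.875 m from the base axis. Payload 4.7 kg.
Tool frame: the origin (TCP) lies on the mounting face of the last link; the fingertips stand 182 mm ahead of it and the grasp point (between the pads) lies ahead of it (ctrl.grip_point_offset is the z of the grasp point in the tool frame, in m); z points along the fingers, y is the line along which they close (so a half turn about z gives the same grasp; the last joint's range is limited). The gripper opens to 87 mm and grips with 3 to 60 N. Pads are 19 mm wide; open, the fingers measure 117 mm over their backs; the gripper's body (75 mm by 190 mm) begins 51 mm behind the grasp point.
Start: joints at [-1.175, 0.321, -0.07, 1.45, 0.023, 1.371, -0.057], TCP at [0.242, 0.603, 0.405] pointing down, gripper open.
Joint ranges: [-2.86, 2.86], [-0.3, 2.09], [-1.38, 1.24], [0.06, 2.45], [-1.56, 4.7], [0.09, 2.05], [-2.69, 2.69]. Speed limits (rad/s): [2.57, 2.57, 3.14, 3.14, 3.14, 3.14, 3.14].

### API

Orientations are given as a rotation vector (axis times angle).
In Python, from bench import ctrl gives the robot as it stands.
- The arm moves only by the tool step_hand, called after "Emit:" by a JSON object that holds its "op" and its "data", one argument or row to a line. Schema: {"type":"object","properties":{"motion":{"type":"array","items":{"type":"number"},"minItems":5,"maxItems":100},"squeeze":{"type":"number"},"only":{"type":"string"},"quiet":{"type":"boolean"},"lines":{"type":"string"}},"required":["motion"],"additionalProperties":false}. motion is one flat list of numbers that holds 1 to 20 rows one after another, with no inner brackets; each row has 5 numbers: dx, dy, dz in fractions of the full range, 1 being 0.6 m, then a turn about the tool's z in parts of the range, where 1.0 means 4 rad, then the opening from 0.0 (shut) to 1.0 (fully open); each row is the pose to reach, as a shift and turn from the pose commanded when the call began, along the tool's axes at that moment; what a row does not reach only later rows make up. A row lasts 1/10 s, in which the tool goes at most 0.05 m and 0.15 rad, less where a joint would pass 70% of its speed; a pose out of reach is approached as far as the arm can. The fingers move at their own pace and stop on an object; squeeze is the grip in N (left out, the last holds). Time passes only in rows, so rows that do not move let the fingers close. The tool returns the time, the measured TCP pose, the force, the opening and the grip force at its end. only (a regular expression) keeps the lines of the reply that match it, lines (a string "A,B") keeps lines A to B, and quiet returns only ok. No shift or turn number may pass 1 either way. Input that does not fit is refused with a message, and nothing moves.
- ctrl.get_state(): the state, without advancing time (a new reading comes with each control period).
- ctrl.get_image(name): name is "side" or "top" or "wrist"; returns (picture, depth): 384x512x3 uint8, red, green, blue; 384x512 float32, m along the optical axis (not along the pixel's ray), 0 where there is no reading.
- ctrl.camera_model(name): a dict with "vertical_fov" (degrees; the focal length in pixels is half the picture's height over the tangent of half this angle, whatever the lens; pixels are square), "cx", "cy" (the principal point, pixels), "k1" (the pictures are not rectified: a ray, as slopes to the right and down, at radius r is drawn at 1 + k1 r^2 times it, then the intrinsics apply), "rvec" (rotation vector, rad) and "tvec" (3), from world to camera coordinates, as OpenCV has them; the wrist camera has in their place "hand_eye" (4x4, takes a point from camera to tool coordinates, whose origin is the TCP and whose axes are the flange's). Camera axes: x right, y down, z forward; pixel columns grow to the right and rows downward; lengths in m; the calibration is good to about 2 mm. A picture is of the moment at which its call begins: read the wrist's pose just before it. camera_model takes no time and is no camera call.
- ctrl.close_job(): hands the job in; it is judged then, once.
The state is a dict: "time": time; "joint_positions": joint angles; "qd": joint speeds; "joint_torque": joint torques, N m; "position": TCP position; "tool_rot": TCP orientation; "ft_force": force on the tool from outside, world axes, zero at the start; "torque": the same for the moment, N m; "grip_width": opening from 0.0 (shut) to 1.0 (fully open); "grip_force": force on a finger pad.
Only numpy, scipy, OpenCV 4.12 (cv2) and the standard library are available. Lean on these libraries where they do the work, as an engineer would, in place of code of your own. Each camera call takes 0.05 s, during which the arm holds its last target. There are 200 camera calls.

### The job

The vial carriage of the light-gate fixture is held back by an eccentric cam. Working only with the fingertips, push the cam's upright pin round until the low point of the cam squarely faces the roller on the carriage's side arm, and only then push the carriage forward by its end plate until it is fully home, with its vial between the two black posts. Do not touch or lift the vial, and leave the things standing round the fixture where they are.

Things in the scene. Friction and masses are not known exactly. Their poses are not given: they have to be found in the camera images.
- fixture: Fixed aluminium base plate, 10 mm thick. Origin on the bench right under the cam's vertical axis; x is the carriage's forward direction (away from the robot), y left, z up. Plate spans x -120..80, y -195..75 mm. The carriage, 50 mm wide, block top 40 mm above the bench, runs on a rail at y = -130 mm. Two fixed black posts (20 x 14 mm, 94 mm high) at x = 16, y = -88 and -172 mm.
- cam (a joint): Angle (rad, counter-clockwise from above) of the flat steel eccentric disc, radius 35 mm, top 26 mm above the bench, centre 18 mm off its axis. At 0, and again at 6.283, its low point faces the roller (fixture -x); at 3.14 its high point (53 mm) does and blocks the carriage. Turns -0.6 to 6.88, starts 1.94 to 4.34, reaches low either way, stays where left; friction 0.3 N m, about 7 N at the pin.
- pin_top (a point): Centre of the top of the cam's upright steel pin, 12 mm in diameter, top 78 mm above the bench. It stands on the cam's high side, 43 mm from the axis, at angle cam from the fixture's +x, and can be pushed from any side. Below are the hub bolt (top 34 mm) and, on the roller's side, the side arm and roller bolt (top 34 mm): keep fingertips above 40 mm.
- cam_low (a point): The low point of the cam: the point of its rim nearest the axis (17 mm), on the side away from the pin, 19 mm above the bench.
- carriage (a joint): Travel of the carriage along the fixture's +x, m: 0 at the start (drawn back towards the robot), 0.036 fully home against its stop, with the roller then 2 mm short of the cam's low point. About 2.5 N of friction; stays where left. With the cam not turned, the roller meets the cam after 2 to 17 mm.
- end_plate (a point): Point on the rear (robot-side, facing -x of the fixture) face of the carriage's upright aluminium end plate, centred on its width, 70 mm above the bench. The plate is 8 mm thick, 50 mm wide and its top edge is 85 mm above the bench. It moves with the carriage. Push here along +x of the fixture.
- roller (a point): Centre of the 16 mm steel roller below the end of the carriage's side arm, 18 mm above the bench, on the line through the cam's axis along the fixture's x. At the start it is 63 mm from the cam's axis.
- sample_vial: Crimped glass vial with amber sample and white cap, 27 mm diameter, 61 mm high, loose in a 15 mm deep socket of the carriage, 75 mm ahead of the end plate's rear face. Origin at the centre of its underside, 25 mm above the bench; top 86 mm above the bench.
- side_vial: Bystander: glass vial 27 mm diameter, 61 mm high, standing on the bench beside the fixture. Origin at the centre of its underside.
- side_beaker: Bystander: empty glass beaker 51 x 57 mm, 62 mm high, standing on the bench by the fixture. Origin at the centre of its underside.
- side_timer: Bystander: white bench timer 62 x 68 mm, 19 mm high, lying on the bench by the fixture. Origin at the centre of its underside.
Mind the look-alikes: they are no part of the job. What is shaped like the sample_vial but blue, purple or red is not meant.

How it is judged:
On the way, in this order (a step that is already met when the one before it is completed fails the run):
1. the cam's low point faces the roller (within 0.4 rad) while the carriage is still drawn back (within 8 mm) ((value of joint cam below 0.4 rad or value of joint cam above 5.883 rad) and value of joint cam between -0.4 and 6.683 rad and value of joint carriage below 0.008 m), for 0.2 s.
2. the carriage is pushed fully home (within 2.5 mm) (value of joint carriage above 0.0335 m), for 0.2 s.
At the end, for the whole second after the job is handed in: The cam's low point faces the roller within 0.4 rad, the carriage is within 2.5 mm of fully home, and the vial stands upright and at rest in its socket ((value of joint cam below 0.4 rad or value of joint cam above 5.883 rad) and value of joint cam between -0.4 and 6.683 rad and value of joint carriage above 0.0335 m and x of sample_vial in the frame of end_plate between 0.07 and 0.08 m and height (world z) of sample_vial below 0.03 m and angle between sample_vial's own z axis and vertical below 0.15 rad and linear speed of sample_vial below 0.02 m/s); the robot touches nothing.
It fails at once if the carriage is pushed forward (more than 10 mm) while the cam's low point does not face the roller (more than 0.5 rad off) (value of joint carriage above 0.01 m and (value of joint cam between 0.5 and 5.783 rad or value of joint cam below -0.5 rad or value of joint cam above 6.783 rad)).
It fails at once if the robot touches the vial (contact force between any of the fingers, the arm and sample_vial above 0.5 N).
It fails at once if the vial is lifted out of its seat or tipped (height (world z) of sample_vial above 0.033 m or angle between sample_vial's own z axis and vertical above 0.3 rad).
It fails at once if a thing standing round the fixture is moved by more than 15 mm (distance of any of side_vial, side_beaker, side_timer from where it was at the start of the episode above 0.015 m).
It also fails if it takes over 56 s, if anything falls off the work surface, if the arm or the gripper's body presses on something with over 40 N, if the wrist force passes 120 N, or if a joint passes its speed limit or range.

## Working session

There is one attempt and no reset: what is moved stays moved. The work goes in short steps, Python scripts to look and compute and a tool call to move; the robot and the scene stay as the last step left them, time stands still between calls to the robot, and variables do not carry over. Pictures are saved under pics/ and viewed, at most 10 in all, crops included, and the job is handed in when it is done.

```bash
mkdir -p pics; ls; cat > h.py <<'E'
import numpy as np, cv2
from bench import ctrl
from scipy.spatial.transform import Rotation as R
def cam(n):
    m=ctrl.camera_model(n); f=192/np.tan(np.radians(m["vertical_fov"])/2)
    if "rvec" in m:
        Rm=R.from_rotvec(np.ravel(m["rvec"])).as_matrix().T; t=-Rm@np.ravel(m["tvec"])
    else:
        s=ctrl.get_state(); T=np.array(m["hand_eye"]); Rt=R.from_rotvec(s["tool_rot"]).as_matrix()
        Rm=Rt@T[:3,:3]; t=Rt@T[:3,3]+np.array(s["position"])
    return f,m["cx"],m["cy"],m["k1"],Rm,t
def slopes(c,uv):
    f,cx,cy,k,_,_=c; d=(np.atleast_2d(uv).astype(float)-[cx,cy])/f; p=d.copy()
    for _ in range(20): p=d/(1+k*(p**2).sum(1,keepdims=True))
    return p
def ray(c,uv):
    p=slopes(c,uv); return np.c_[p,np.ones(len(p))]@c[4].T
def onplane(c,uv,z):
    d=ray(c,uv); return c[5]+d*((z-c[5][2])/d[:,2])[:,None]
def pts(c,uv,dep):
    return c[5]+ray(c,uv)*np.ravel(dep)[:,None]
def proj(c,X):
    q=(np.atleast_2d(X)-c[5])@c[4]; s=q[:,:2]/q[:,2:]; s=s*(1+c[3]*(s**2).sum(1,keepdims=True)); return s*c[0]+[c[1],c[2]]
def get(n,name):
    c=cam(n); im,d=ctrl.get_image(n); cv2.imwrite(f"pics/{name}.png",im[:,:,::-1]); np.savez(f"pics/{name}.npz",im=im,d=d); return c,im,d
E
python3 - <<'E'
from h import *
s=ctrl.get_state(); print(s)
ims=[]
for n in("top","side"):
    c,im,d=get(n,n+"0"); print(n,c[:4],c[5],c[4][:,2]); ims.append(im)
cv2.imwrite("pics/both.png",cv2.resize(np.hstack(ims),(800,300))[:,:,::-1])
E
```

```text
pics
{'time': 0.0, 'joint_positions': array([-1.17493525,  0.32182617, -0.07009923,  1.45168155,  0.02257774,
        1.37081091, -0.05689619]), 'qd': array([ 0.00093387, -0.00126092, -0.0013369 ,  0.0016392 ,  0.00042466,
       -0.00107681, -0.00148644]), 'joint_torque': array([-3.97082840e-04, -4.91283417e+01, -4.04274585e-01, -3.12532425e+01,
       -6.41271682e-02,  4.35580546e-02,  1.81340756e-04]), 'position': array([0.24210107, 0.60300338, 0.40365594]), 'tool_rot': array([-5.95910013e-01, -3.08425501e+00,  3.00982403e-03]), 'ft_force': array([ 0.39279542,  0.04423651, -0.43763127]), 'torque': array([ 0.02895164, -0.02006352,  0.00888083]), 'grip_force': 0.0, 'grip_width': 0.9940572651341221}
top (np.float64(382.5786520180492), 258.3720812823863, 191.60574383292268, -0.10726420544135593) [0.4508704  0.05192219 0.91519207] [ 0.15981671 -0.0373701  -0.9864391 ]
side (np.float64(387.8826303637402), 252.86537615593966, 189.8465783574451, -0.02513365617604889) [ 0.58549182 -0.70547125  0.53846872] [ 0.00239017  0.85688044 -0.51550965]
```

View pics/top0.png

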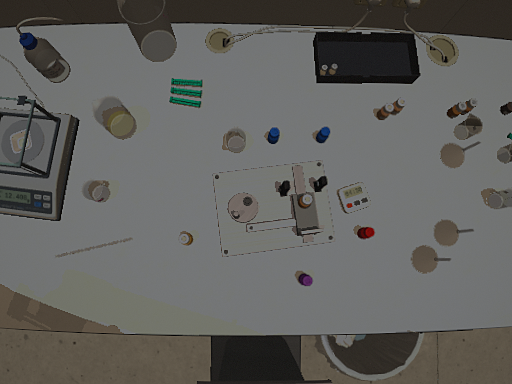

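View pics/side0.png

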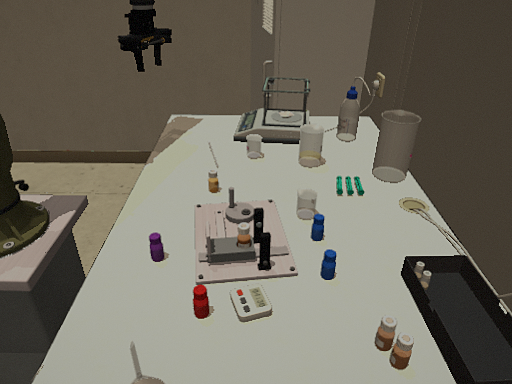

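The top view shows the fixture plate with corners near (213,180), (322,161), (333,241) and (222,256). The cam is at about (243,208), the carriage with the amber vial at (306,202), and the black posts at (285,187) and (320,184). The look-alikes are blue (273,135) and (322,134), red (366,232) and purple (305,279). The amber vial at (186,238) stands off the fixture, so it is the bystander side_vial. The sample_vial is the amber, white-capped one on the carriage. I'll confirm that in an enlarged crop and measure.

```bash
python3 - <<'E'
from h import *
c=cam("top"); z=np.load("pics/top0.npz"); im=z["im"]; d=z["d"]
a=cv2.resize(im[150:270,170:350],None,fx=4.4,fy=4.4,interpolation=cv2.INTER_CUBIC)
cv2.imwrite("pics/crop.png",a[:,:,::-1])
# plate bolts/corners
X=onplane(c,[(213,180),(322,161),(333,241),(222,256)],.01); print(X.round(4))
for i in range(4): print(np.linalg.norm(X[i]-X[(i+1)%4]))
vv,uu=np.mgrid[150:270,170:350]; P=pts(c,np.c_[uu.ravel(),vv.ravel()],d[150:270,170:350])
uv=np.c_[uu.ravel(),vv.ravel()]
ok=d[150:270,170:350].ravel()>0
for lo,hi in((.02,.03),(.033,.05),(.06,.1)):
    m=ok&(P[:,2]>lo)&(P[:,2]<hi)
    lab=np.zeros(384*512,np.uint8).reshape(384,512); lab[uv[m,1],uv[m,0]]=1
    n,L,st,ce=cv2.connectedComponentsWithStats(lab)
    for i in range(1,n):
        if st[i,4]>5:
            k=L[uv[:,1],uv[:,0]]==i; print(lo,st[i],ce[i].round(1),np.median(P[k],0).round(4))
E
```

```text
[[ 0.6247  0.1268  0.01  ]
 [ 0.6752 -0.1384  0.01  ]
 [ 0.4801 -0.1606  0.01  ]
 [ 0.4443  0.1021  0.01  ]]
0.27003427921590367
0.19630811754185704
0.26514607179097854
0.18206788155323142
0.02 [232 150   9   2  10] [236.  150.2] [0.6952 0.0723 0.0239]
0.02 [342 191   4   3   6] [343.2 192. ] [ 0.5969 -0.1856  0.0203]
0.02 [228 193  30  30 592] [242.8 207.2] [0.5578 0.0544 0.027 ]
0.02 [347 204   3   4   7] [348.1 206. ] [ 0.5628 -0.1966  0.022 ]
0.033 [316 181   6   8  14] [317.4 185.8] [ 0.6055 -0.118   0.0405]
0.033 [279 185   9   9  19] [282.1 190.3] [ 0.5956 -0.034   0.0411]
0.033 [264 192  55  44 782] [301.4 215.3] [ 0.5341 -0.0842  0.0406]
0.033 [244 198   6   5  20] [247.  200.4] [0.5733 0.0449 0.0357]
0.033 [247 223  16   9  57] [254.7 226.9] [0.511  0.026  0.0337]
0.033 [182 233  10  12  28] [187.6 239.3] [0.4798 0.1777 0.039 ]
0.06 [317 176  11  12  98] [322.1 181.2] [ 0.6094 -0.1206  0.0924]
0.06 [282 180   8  12  81] [285.6 185.7] [ 0.5987 -0.0394  0.0931]
0.06 [300 194  13  13 124] [305.9 199.8] [ 0.5684 -0.0846  0.0855]
0.06 [234 211   5   6  26] [236.  213.5] [0.5371 0.0692 0.0788]
0.06 [299 228  25   7  98] [311.3 231. ] [ 0.4994 -0.0959  0.0852]
0.06 [179 234  10  10  59] [183.5 238.3] [0.4835 0.1844 0.0616]
```

View pics/crop.png

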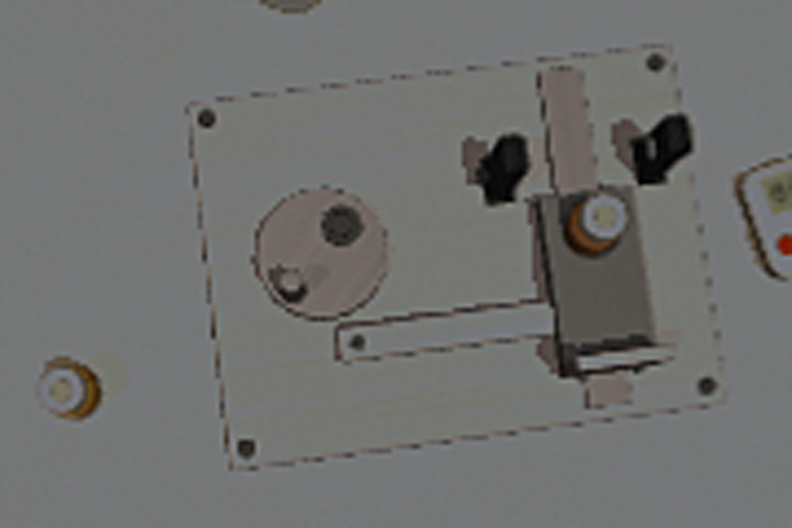

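The crop shows the pin at crop (290,282), the hub bolt at (341,225), the roller bolt at (357,342), and the sample_vial, amber with a white cap, on the carriage at (603,217). The low side of the cam faces front right, so the short way to low is clockwise.

```bash
cat >> h.py <<'E'
def fit(c,px):  # px: crop pixels of corner bolts FL,FR,BR,BL -> yaw
    pass
E
python3 - <<'E'
from h import *
c=cam("top"); cr=lambda p:np.array(p)/4.4+[170-.4,150-.4]
B=onplane(c,cr([(207,118),(655,62),(707,385),(246,448)]),.012)
C=onplane(c,cr([(191,103),(672,45),(724,402),(231,468)]),.010)
for Q in(B,C):
    m=Q.mean(0); v=(Q[0]+Q[3]-Q[1]-Q[2]); w=Q[0]+Q[1]-Q[2]-Q[3]
    yaws=np.arctan2(-v[0],v[1]),np.arctan2(w[1],w[0]); yaw=(yaws[0]*.6+yaws[1]*.4)
    Rz=np.array([[np.cos(yaw),-np.sin(yaw)],[np.sin(yaw),np.cos(yaw)]])
    print("yaw",yaws,"sides",np.linalg.norm(v)/2,np.linalg.norm(w)/2,"axis",m[:2]-Rz@[-.02,-.06])
hub=onplane(c,cr([(341,225)]),.034)[0]; rol=onplane(c,cr([(357,342)]),.034)[0]
print("hub",hub,"rol",rol,np.arctan2(*(hub-rol)[1::-1]),np.linalg.norm(hub-rol))
pin=onplane(c,cr([(290,278)]),.078)[0]; print("pin",pin,np.arctan2(*(pin-hub)[1::-1]),np.linalg.norm(pin-hub))
print("cap",onplane(c,cr([(604,215)]),.086), "plate top rear edge", onplane(c,cr([(580,370),(670,358)]),.085))
s=ctrl.get_state(); Rt=R.from_rotvec(s["tool_rot"]).as_matrix(); print(Rt.round(3),ctrl.grip_point_offset)
for y in (.13,.15):print((Rt.T@(pin+[0,0,.05+.182-.078]-s["position"])).round(4))
E
```

```text
yaw (np.float64(0.13835988114020797), np.float64(0.13624098035502133)) sides 0.24986984076953048 0.17998885562584646 axis [0.57290188 0.04448441]
yaw (np.float64(0.13477141047796395), np.float64(0.12439506431066545)) sides 0.2683370400753202 0.19923409993139152 axis [0.57317679 0.04368599]
hub [0.5718854  0.04467271 0.034     ] rol [0.51021123 0.03581742 0.034     ] 0.14260711631519363 0.0623066649242659
pin [0.53892379 0.07025931 0.078     ] 2.4814992507121683 0.06063944353404707
cap [[ 0.57094243 -0.08659367  0.086     ]] plate top rear edge [[ 0.49350944 -0.07361911  0.085     ]
 [ 0.49956254 -0.11879356  0.085     ]]
[[-0.928  0.373 -0.001]
 [ 0.373  0.928 -0.002]
 [-0.    -0.002 -1.   ]] 0.1635
[-0.4739 -0.3835  0.1725]
[-0.4739 -0.3835  0.1725]
```

The rows are not in the units I measure in: shifts go in shares of 0.6 m and turns go in shares of 4 rad. I convert before sending: -0.474 m / 0.6 = -0.79, -0.35 m / 0.6 = -0.5833, 0.05 rad / 4 = 0.0125.

Emit:
{"op": "step_hand", "data": {
  "motion": [-0.0667,-0.05,0,0.0125,0.35,-0.1333,-0.1083,0,0.025,0.35,-0.2,-0.1617,0.0333,0.05,0.35,-0.2667,-0.2167,0.0667,0.0655,0.35,-0.3333,-0.27,0.1,0.0655,0.35,-0.4,-0.3233,0.1333,0.0655,0.35,-0.4667,-0.3767,0.1667,0.0655,0.35,-0.5333,-0.4333,0.1667,0.0655,0.35,-0.6,-0.4833,0.1667,0.0655,0.35,-0.6667,-0.54,0.1667,0.0655,0.35,-0.7167,-0.5833,0.1667,0.0655,0.35,-0.7583,-0.6167,0.1667,0.0655,0.35,-0.79,-0.6392,0.1667,0.0655,0.35,-0.79,-0.6392,0.1667,0.0655,0.35,-0.79,-0.6392,0.1667,0.0655,0.35,-0.79,-0.6392,0.1667,0.0655,0.35,-0.79,-0.6392,0.1667,0.0655,0.35]
}}

```text
time: 1.8
position: [0.5386, 0.0724, 0.3046]
tool_rot: [-0.989, -2.981, -0.001]
ft_force: [0.1, 0.3, 0.9]
grip_width: 0.344
grip_force: 0.0
```

```bash
python3 - <<'E'
from h import *
c,im,d=get("wrist","w1"); s=ctrl.get_state(); Rt=R.from_rotvec(s["tool_rot"]).as_matrix(); print(s["position"],s["joint_positions"],s["time"],Rt.round(3))
print("pin px expected",proj(c,[[.5385,.07,.078]]),"hub",proj(c,[[.5727,.0445,.034]]))
E
```

```text
[0.53871186 0.07221406 0.30466265] [-0.53287642  0.17208699  0.38694454  1.85516577 -0.07218136  1.12810008
  0.80949672] 1.85 [[-0.801  0.598 -0.   ]
 [ 0.598  0.801  0.001]
 [ 0.001  0.    -1.   ]]
pin px expected [[253.31271105 217.48605971]] hub [[253.93495615 240.39622852]]
```

View pics/w1.png

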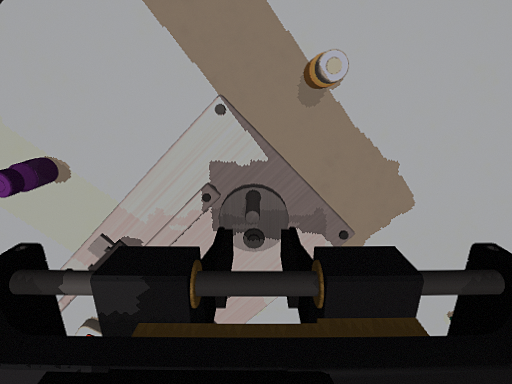

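The wrist view has the pin at about (253,205), centred between the fingers in column 253, which matches the prediction. I'll lower to cage the pin with the tips at about 50 mm.

In the tool's units: 0.071 m / 0.6 = 0.1183, -0.002 m / 0.6 = -0.0033.

Emit:
{"op": "step_hand", "data": {
  "motion": [-0.0017,-0.0033,0.0333,0,0.35,-0.0017,-0.0033,0.075,0,0.35,-0.0017,-0.0033,0.1,0,0.35,-0.0017,-0.0033,0.1183,0,0.35,-0.0017,-0.0033,0.1183,0,0.35,-0.0017,-0.0033,0.1183,0,0.35]
}}

```text
time: 2.45
position: [0.5391, 0.0687, 0.2342]
tool_rot: [0.993, 2.98, 0.0]
ft_force: [-0.2, -0.5, 0.4]
grip_width: 0.351
grip_force: 0.0
```

```bash
python3 - <<'E'
from h import *
s=ctrl.get_state();Rt=R.from_rotvec(s["tool_rot"]).as_matrix(); p=s["position"]
ax=np.array([.5727,.0445]); yaw=.137; f=(p[:2]-ax); ph0=np.arctan2(f[1],f[0]); print(p,np.linalg.norm(f),ph0-yaw)
# tool at radius .043, leading angle th; fixed start frame
for k in range(1,21):
    ph=ph0-k*.135; t=ax+.043*np.array([np.cos(ph),np.sin(ph)])
    q=Rt.T@np.r_[t-p[:2],0]; print(k,round(ph-yaw,3),q[:2].round(3),round(k*.135,3))
E
```

```text
[0.53910156 0.06870115 0.23422189] 0.0414071371440549 2.380368186024352
1 2.245 [0.001 0.006] 0.135
2 2.11 [0.    0.011] 0.27
3 1.975 [-0.002  0.017] 0.405
4 1.84 [-0.004  0.022] 0.54
5 1.705 [-0.007  0.027] 0.675
6 1.57 [-0.011  0.031] 0.81
7 1.435 [-0.016  0.035] 0.945
8 1.3 [-0.02   0.038] 1.08
9 1.165 [-0.026  0.041] 1.215
10 1.03 [-0.031  0.043] 1.35
11 0.895 [-0.037  0.044] 1.485
12 0.76 [-0.043  0.044] 1.62
13 0.625 [-0.048  0.043] 1.755
14 0.49 [-0.054  0.042] 1.89
15 0.355 [-0.06  0.04] 2.025
16 0.22 [-0.065  0.037] 2.16
17 0.085 [-0.069  0.034] 2.295
18 -0.05 [-0.073  0.03 ] 2.43
19 -0.185 [-0.077  0.025] 2.565
20 -0.32 [-0.08  0.02] 2.7
```

In the tool's units: 0.043 m / 0.6 = 0.0717, 0.041 m / 0.6 = 0.0683, 0.135 rad / 4 = 0.0338.

Emit:
{"op": "step_hand", "data": {
  "motion": [0.0017,0.01,0,0.0338,0.35,0,0.0183,0,0.0675,0.35,-0.0033,0.0283,0,0.1013,0.35,-0.0067,0.0367,0,0.135,0.35,-0.0117,0.045,0,0.1688,0.35,-0.0183,0.0517,0,0.2025,0.35,-0.0267,0.0583,0,0.2363,0.35,-0.0333,0.0633,0,0.27,0.35,-0.0433,0.0683,0,0.3038,0.35,-0.0517,0.0717,0,0.3375,0.35,-0.0517,0.0717,0,0.3375,0.35]
}}

```text
time: 3.55
position: [0.5887, 0.0841, 0.2341]
tool_rot: [-2.639, -1.701, 0.005]
ft_force: [-4.0, -0.9, -0.2]
grip_width: 0.35
grip_force: 1.9
```

```bash
python3 - <<'E'
from h import *
s=ctrl.get_state();Rt=R.from_rotvec(s["tool_rot"]).as_matrix(); p=s["position"]
ax=np.array([.5727,.0445]); yaw=.137; f=(p[:2]-ax); ph0=np.arctan2(f[1],f[0]); print(p,np.linalg.norm(f),ph0-yaw,s["joint_positions"],"yang",np.arctan2(Rt[1,1],Rt[0,1]))
for k in range(1,10):
    ph=ph0-k*.135; t=ax+.043*np.array([np.cos(ph),np.sin(ph)])
    q=Rt.T@np.r_[t-p[:2],0]; print(k,round(ph-yaw,3),q[:2].round(3),round(k*.135,3))
c,im,d=get("side","s2"); cv2.imwrite("pics/s2c.png",cv2.resize(im[150:310,150:330],None,fx=3,fy=3)[:,:,::-1])
E
```

```text
[0.58865956 0.08405407 0.23406372] 0.04265245990507997 1.0502874336269756 [-0.6687206   0.38744104  0.58156499  1.79668759 -0.24429203  1.0336395
 -0.42020593] yang -0.42596368626852593
1 0.915 [0.    0.006] 0.135
2 0.78 [-0.001  0.012] 0.27
3 0.645 [-0.002  0.017] 0.405
4 0.51 [-0.005  0.022] 0.54
5 0.375 [-0.008  0.027] 0.675
6 0.24 [-0.012  0.032] 0.81
7 0.105 [-0.016  0.036] 0.945
8 -0.03 [-0.021  0.039] 1.08
9 -0.165 [-0.026  0.041] 1.215
```

View pics/s2c.png

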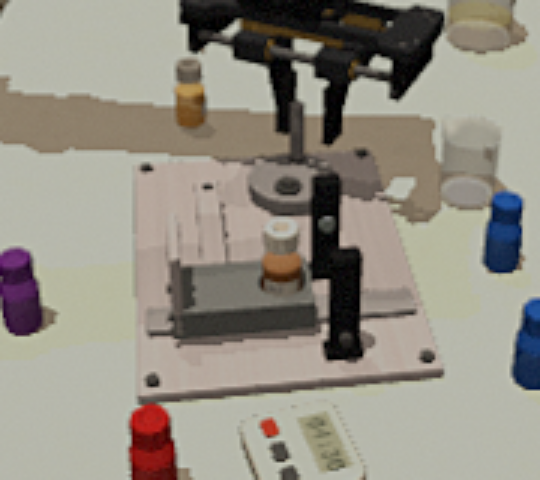

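The side crop shows the pin at (297,125) between the fingers at (285,115) and (332,125), with the cam following and the vial undisturbed. I'll continue round.

In the tool's units: 0.042 m / 0.6 = 0.07, 0.041 m / 0.6 = 0.0683, 1.215 rad / 4 = 0.3038.

Emit:
{"op": "step_hand", "data": {
  "motion": [0,0.01,0,0.0338,0.35,-0.0017,0.02,0,0.0675,0.35,-0.0033,0.0283,0,0.1013,0.35,-0.0083,0.0367,0,0.135,0.35,-0.0133,0.045,0,0.1688,0.35,-0.02,0.0533,0,0.2025,0.35,-0.0267,0.06,0,0.2363,0.35,-0.035,0.065,0,0.27,0.35,-0.0433,0.0683,0,0.3038,0.35,-0.045,0.07,0,0.3038,0.35,-0.045,0.07,0,0.3038,0.35]
}}

```text
time: 4.7
position: [0.6165, 0.0457, 0.2338]
tool_rot: [-3.135, 0.101, 0.002]
ft_force: [-1.1, 4.8, -3.2]
grip_width: 0.348
grip_force: 2.6
```

```bash
python3 - <<'E'
from h import *
s=ctrl.get_state();Rt=R.from_rotvec(s["tool_rot"]).as_matrix(); p=s["position"]
ax=np.array([.5727,.0445]); yaw=.137; f=(p[:2]-ax); print(p,np.linalg.norm(f),np.arctan2(f[1],f[0])-yaw,s["joint_positions"],s["ft_force"])
E
```

```text
[0.61648869 0.04573561 0.23380251] 0.043806123531253904 -0.10878992685133079 [-0.76113908  0.50160612  0.82083762  1.7438408  -0.41611948  1.07895595
 -1.43483703] [-1.14949522  4.83503328 -3.21095145]
```

Emit:
{"op": "step_hand", "data": {
  "motion": [0,-0.0067,0,0,0.35,0,-0.0067,-0.05,0,0.35,0,-0.0067,-0.1167,0,0.35,0,-0.0067,-0.1833,0,0.35,-0.0667,-0.0067,-0.2,0,0.2,-0.1333,0,-0.2,0,0,-0.2,0.0667,-0.2,0,0,-0.2667,0.1333,-0.2,0,0,-0.3167,0.1833,-0.2,0,0,-0.3167,0.1833,-0.2,0,0,-0.3167,0.1833,-0.2,0,0]
}}

```text
time: 5.8
position: [0.4193, -0.056, 0.3542]
tool_rot: [-3.137, 0.109, -0.003]
ft_force: [0.0, 0.3, 0.1]
grip_width: 0.004
grip_force: 0.0
```

```bash
python3 - <<'E'
from h import *
s=ctrl.get_state();Rt=R.from_rotvec(s["tool_rot"]).as_matrix(); p=s["position"]; print(p,Rt.round(3),s["joint_positions"])
c,im,d=get("top","t3"); 
cv2.imwrite("pics/t3c.png",cv2.resize(im[150:270,200:350],None,fx=4,fy=4,interpolation=cv2.INTER_CUBIC)[:,:,::-1])
E
```

```text
[ 0.41934586 -0.05598588  0.35418907] [[ 0.998 -0.07   0.002]
 [-0.07  -0.998  0.003]
 [ 0.002 -0.003 -1.   ]] [-0.95306398 -0.29367602  0.89676427  2.07098697  0.23709439  1.26312911
 -1.7907943 ]
```

View pics/t3c.png

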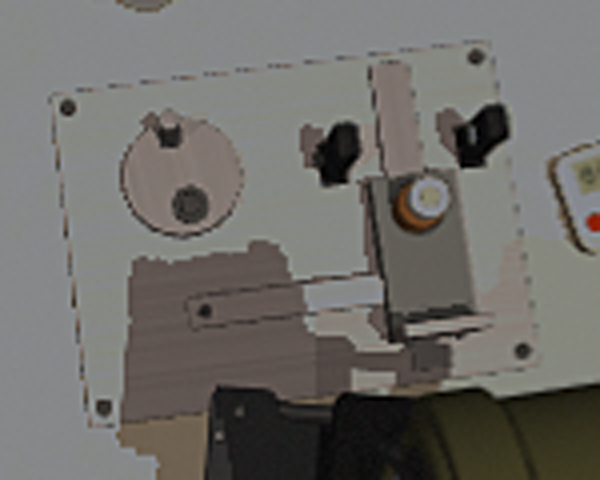

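```bash
python3 - <<'E'
from h import *
c=cam("top"); d=np.load("pics/t3.npz")["d"]; ax=np.array([.5727,.0445])
vv,uu=np.mgrid[170:200,225:265]; uv=np.c_[uu.ravel(),vv.ravel()]; P=pts(c,uv,d[vv,uu]); k=(P[:,2]>.06)&(P[:,2]<.1)
print(k.sum(),uv[k].mean(0)); top=onplane(c,uv[k].mean(0),.078)[0]; print(top,np.arctan2(top[1]-ax[1],top[0]-ax[0])-.137,np.linalg.norm(top[:2]-ax))
s=ctrl.get_state();Rt=R.from_rotvec(s["tool_rot"]).as_matrix(); p=s["position"]; u=np.array([np.cos(.137),np.sin(.137)]); e=np.array([.4965,-.0973])
for b in(-.03,-.0125,-.0095,.0265,.03):
    t=np.r_[e+b*u,.24]; print(b,t.round(3),(Rt.T@(t-p)).round(4))
E
```

```text
30 [241.96666667 180.1       ]
[0.61209345 0.05684677 0.078     ] 0.16672457075853053 0.04128301084897214
-0.03 [ 0.467 -0.101  0.24 ] [0.0495 0.043  0.1146]
-0.0125 [ 0.484 -0.099  0.24 ] [0.0666 0.0394 0.1147]
-0.0095 [ 0.487 -0.099  0.24 ] [0.0696 0.0388 0.1147]
0.0265 [ 0.523 -0.094  0.24 ] [0.1048 0.0315 0.1148]
0.03 [ 0.526 -0.093  0.24 ] [0.1083 0.0308 0.1148]
```

The top crop shows the pin at (168,122), which puts the cam at about 0.17 rad, so its low point faces the roller. The carriage is still back, with its end plate at (450,325). Next I'll go in behind the end plate with the fingers shut.

In the tool's units: 0.114 m / 0.6 = 0.19, 0.08 m / 0.6 = 0.1333, -0.207 rad / 4 = -0.0518.

Emit:
{"op": "step_hand", "data": {
  "motion": [0.0417,0.0333,0,-0.025,0,0.0825,0.0717,0,-0.0518,0,0.0825,0.0717,0.0667,-0.0518,0,0.0825,0.0717,0.1333,-0.0518,0,0.0825,0.0717,0.19,-0.0518,0,0.0825,0.0717,0.19,-0.0518,0,0.0825,0.0717,0.19,-0.0518,0]
}}

```text
time: 6.55
position: [0.4671, -0.1008, 0.2406]
tool_rot: [3.131, 0.219, 0.0]
ft_force: [0.3, 0.5, 0.1]
grip_width: 0.004
grip_force: 0.0
```

```bash
python3 - <<'E'
from h import *
s=ctrl.get_state();Rt=R.from_rotvec(s["tool_rot"]).as_matrix(); p=s["position"]; print(p,s["ft_force"],s["joint_positions"])
u=np.array([np.cos(.137),np.sin(.137)]); e=np.array([.4965,-.0973])
for b in(-.0125,-.0095,.0265,.03):
    t=np.r_[e+b*u,.24]; print(b,(Rt.T@(t-p)).round(4))
E
```

```text
[ 0.46706204 -0.10079302  0.24062338] [0.26542932 0.46118843 0.13887413] [-0.91664207  0.20673214  1.17132762  2.08398937 -0.22566276  0.98708819
 -1.05824914]
-0.0125 [0.0171 0.0006 0.0006]
-0.0095 [0.0201 0.0006 0.0006]
0.0265 [0.0561 0.0007 0.0006]
0.03 [0.0596 0.0007 0.0006]
```

In the tool's units: 0.052 m / 0.6 = 0.0867, 0.05 m / 0.6 = 0.0833.

Emit:
{"op": "step_hand", "data": {
  "motion": [0.0133,0,0,0,0,0.0233,0,0,0,0,0.0283,0,0,0,0,0.0333,0,0,0,0,0.0383,0,0,0,0,0.0433,0,0,0,0,0.0483,0,0,0,0,0.0533,0,0,0,0,0.0583,0,0,0,0,0.0633,0,0,0,0,0.0683,0,0,0,0,0.0733,0,0,0,0,0.0783,0,0,0,0,0.0833,0,0,0,0,0.0867,0,0,0,0,0.0867,0,0,0,0,0.0867,0,0,0,0]
}}

```text
time: 8.25
position: [0.518, -0.0935, 0.2398]
tool_rot: [3.134, 0.219, 0.002]
ft_force: [-0.1, -0.9, 0.4]
grip_width: 0.007
grip_force: 0.2
```

```bash
python3 -c "
from h import *
s=ctrl.get_state();print(s['joint_positions'])"
```

```text
[-0.79941481  0.35232844  1.07542882  1.97184111 -0.36316323  1.02588594
 -0.98776084]
```

Not at the stop yet, so I'll keep going in small steps.

In the tool's units: 0.006 m / 0.6 = 0.01, 0.005 m / 0.6 = 0.0083.

Emit:
{"op": "step_hand", "data": {
  "motion": [0.0033,0,0,0,0,0.0067,0,0,0,0,0.0083,0,0,0,0,0.01,0,0,0,0,0.01,0,0,0,0]
}}

```text
time: 8.75
position: [0.5216, -0.0933, 0.2393]
tool_rot: [-3.133, -0.218, 0.011]
ft_force: [-9.7, -1.5, 6.8]
grip_width: 0.009
grip_force: 5.1
```

In the tool's units: 0.002 m / 0.6 = 0.0033, 0.001 m / 0.6 = 0.0017.

Emit:
{"op": "step_hand", "data": {
  "motion": [0.0017,0,0,0,0,0.0033,0,0,0,0,0.0033,0,0,0,0]
}}

```text
time: 9.05
position: [0.5224, -0.0935, 0.239]
tool_rot: [-3.132, -0.217, 0.017]
ft_force: [-14.6, -0.5, 11.4]
grip_width: 0.003
grip_force: 7.6
```

The force is climbing with almost no motion, and the position matches the predicted stop. I'll back off, lift and look.

In the tool's units: -0.11 m / 0.6 = -0.1833, -0.08 m / 0.6 = -0.1333.

Emit:
{"op": "step_hand", "data": {
  "motion": [-0.0083,0,0,0,0,-0.025,0,0,0,0,-0.05,0,0,0,0,-0.075,0,0,0,0,-0.0833,0,-0.0667,0,0,-0.0833,0,-0.1333,0,0,-0.0833,0,-0.1833,0,0,-0.0833,0,-0.1833,0,0]
}}

```text
time: 9.85
position: [0.4777, -0.1001, 0.3536]
tool_rot: [-3.13, -0.22, -0.015]
ft_force: [0.4, 0.8, 0.3]
grip_width: 0.01
grip_force: 0.0
```

```bash
python3 - <<'E'
from h import *
a=[]
c,im,d=get("top","t4"); u=np.array([np.cos(.137),np.sin(.137)]); ax=np.array([.5727,.0445])
a.append(cv2.resize(im[150:270,200:350],(400,320),interpolation=cv2.INTER_CUBIC))
vv,uu=np.mgrid[170:250,225:340]; uv=np.c_[uu.ravel(),vv.ravel()]
P0=pts(c,uv,np.load("pics/t3.npz")["d"][vv,uu]);P=pts(c,uv,d[vv,uu])
for Q in(P0,P):
    q=Q[:,:2]-ax; F=np.c_[q@u,q@[-u[1],u[0]],Q[:,2]]
    k=(F[:,2]>.078)&(F[:,2]<.092)&(abs(F[:,1]+.13)<.016)&(F[:,0]>-.05)&(F[:,0]<.04); e=(F[:,2]>.078)&(F[:,2]<.092)&(abs(F[:,1]+.13)<.03)&(F[:,0]<-.05)
    print("cap",k.sum(),F[k].mean(0).round(4),"plate",e.sum(),F[e].mean(0).round(4))
c,im,d=get("side","s4"); a.append(cv2.resize(im[160:300,155:330],(400,320),interpolation=cv2.INTER_CUBIC))
cv2.imwrite("pics/f.png",np.hstack(a)[:,:,::-1])
E
```

```text
cap 94 [-0.0207 -0.1294  0.0861] plate 86 [-0.0915 -0.1303  0.0854]
cap 87 [ 0.0153 -0.1295  0.0861] plate 72 [-0.0549 -0.1267  0.0857]
```

View pics/f.png

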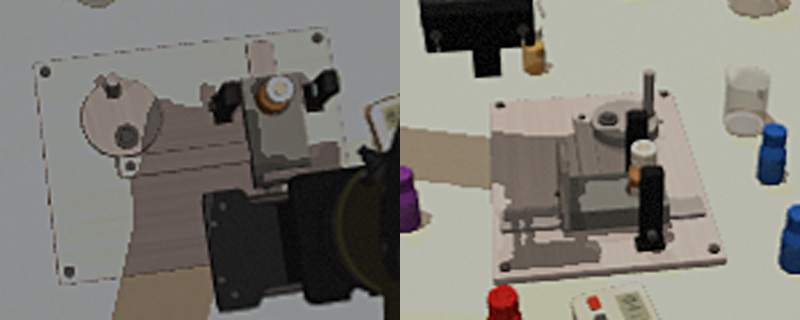

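The views show the vial upright between the posts (left image (275,95), right image (643,165)). The carriage moved 36 mm, the cam is still low and the robot is clear. Handing in.

```bash
python3 -c "
from bench import ctrl
print(ctrl.close_job())"
```

```text
the job is handed in; nothing more can be done
None
```

I turned the cam to its low point (measured about 0.17 rad off) and then pushed the carriage 36 mm to its stop. The vial stands upright between the posts and the arm is clear; the job is handed in, but no verdict came back.

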